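# Fetch the drilling template from under the riser and seat it on its two pins

### The job

Draw the flat metal drilling template out from under the low wooden riser by its tongue and leave it lying flat on the table, clear of the riser and let go. There is no room for fingers beside the tongue on the pin board, so take the template again by the block on its top, set both its holes over the two pins with the tongue between the wooden cheeks, and keep hold of it by the block until it is nearly all the way down, so that it ends flat and fully home on the board. Leave the tin, the cap and the oilstone lying about where they are.

Things in the scene. Friction and masses are not known exactly. Their poses are not given: they have to be found in the camera images.
- template: Loose aluminium drilling template, 0.35 kg, 12 mm thick: plate 120 (x) by 96 mm (y), with a tongue 80 mm long, 24 mm wide from the middle of its -x edge (end at x = -140 mm). Two 16 mm through holes on the x axis at x = -45 and +45 mm. A grip block stands on its middle. Origin: centre of the plate's underside, z up. Starts flat on the table, plate under the riser, tongue out of the riser's -x side.
- grip_block (a point): Centre of the dark wooden grip block on the template's top, 50 mm (template x) by 20 mm (y) by 28 mm high; this point is straight above the template's origin, 26 mm above its underside, the block's top 40 mm above it. Take it across its 20 mm width.
- tongue (a point): Point on the template's tongue, 20 mm from its free end and 120 mm from the template's origin, at half thickness; take it across its 24 mm width (template y).
- hole_near (a point): Centre of the template's hole next to the tongue, at the underside.
- hole_far (a point): Centre of the template's hole away from the tongue, at the underside.
- riser: Fixed low wooden riser on the table, 120 mm deep (x) by 180 mm wide (y): a 10 mm board on two 12 mm legs along its y sides, clear height below 50 mm, top at 60 mm, with a small white case (35 mm high) and a black ring fixed on it. Open at its -x and +x sides. Origin: centre of its footprint on the table.
- pin_board: Fixed wooden pin board, 112 mm wide (y), 18 mm thick, from x = -148 to +68 mm, with two upright steel pins at x = -45 and +45 mm. Two wooden cheeks, 12 mm thick, 30 mm high above the board, run from x = -143 to -69 mm, 36 mm apart; the tongue goes between them. Origin on the table below the midpoint of the pins, z up. The seated template has the board's x, y and yaw.
- seat (a point): Point on the board's top surface midway between the pins, 18 mm above the table; the seated template's origin comes here.
- pin_near (a point): Tip of the pin next to the cheeks, 40 mm above the board's top. Both pins are 13 mm in diameter, the top 12 mm tapered to 5 mm.
- pin_far (a point): Tip of the pin away from the cheeks, 40 mm above the board's top.
- round_tin: Loose dark round tin, 72 mm across, 24 mm high, a bystander at the front of the table; origin at the centre of its underside.
- black_cap: Loose black domed cap, 68 mm across, 37 mm high, a bystander behind the work; origin at the centre of its underside.
- oilstone: Loose grey-brown sharpening stone, 50 x 150 x 24 mm, a bystander behind the work; origin at the centre of its underside.

How it is judged (in metres and radians):
On the way, in this order (a step that is already met when the one before it is completed fails the run):
1. the template lies flat on the table, its plate clear of the riser, let go (horizontal distance between template and riser above 0.12 m and height (world z) of template below 0.005 m and angle between template's own z axis and vertical below 0.05 rad and contact force between the fingers and template below 0.1 N and linear speed of template below 0.02 m/s), for 0.2 s.
2. held by its grip block, the template is lowered with both holes on the pins to within 12 mm of the board (horizontal distance between hole_near and pin_near below 0.004 m and horizontal distance between hole_far and pin_far below 0.004 m and z of template in the frame of seat below 0.012 m and contact force between the fingers and template above 1 N and distance between the grasp point and grip_block below 0.045 m).
At the end, for the whole second after the job is handed in: The template lies flat on the pin board (underside within 3 mm of the board's top, tilt under 0.03 rad), the hole beside the tongue on the pin beside the cheeks and the other hole on the other pin (each centre within 4 mm of its pin), the tongue between the cheeks, released and at rest (horizontal distance between hole_near and pin_near below 0.004 m and horizontal distance between hole_far and pin_far below 0.004 m and z of template in the frame of seat between -0.003 and 0.003 m and angle between template's own z axis and vertical below 0.03 rad and contact force between the fingers and template below 0.1 N and linear speed of template below 0.02 m/s); the robot touches nothing.
It fails at once if the round tin is shifted by more than 30 mm (distance of round_tin from where it was at the start of the episode above 0.03 m).
It fails at once if the black cap is shifted by more than 30 mm (distance of black_cap from where it was at the start of the episode above 0.03 m).
It fails at once if the oilstone is shifted by more than 30 mm (distance of oilstone from where it was at the start of the episode above 0.03 m).
It also fails if it takes over 58 s, if anything falls off the work surface, if the arm or the gripper's body presses on something with over 40 N, if the wrist force passes 120 N, or if a joint passes its speed limit or range.

### The arm

A 6-joint arm with a two-finger parallel gripper is mounted at the origin on a cart in front of the work surface, level with it; the furniture and walls round the work are solid. World frame = base frame: x ahead of the robot, y to its left, z up, the work surface at z = 0. Lengths are in mm, angles in degrees, forces in N, time in s.
With the tool pointing down it reaches from about 375 to 925 mm from the base axis. Payload 5.7 kg.
Tool frame: the origin (TCP) lies at the very end of the fingers, on their centre line; the grasp point (between the pads) lies bot.pinch_z behind it (bot.pinch_z is the distance from the TCP to the grasp point, in mm); y points along the fingers, x is the direction in which the jaws open and shut, and the axes are right-handed (so a half turn about y gives the same grasp; the last joint's range is limited). The gripper opens to 85 mm and grips with 20 to 120 N. Pads are 22 mm wide; open, the fingers measure 114 mm over their backs; the gripper's body (76 mm by 85 mm) begins 54 mm behind the grasp point. The pads swing forward as they close: fully open they stand 13 mm farther back than shut.
Start: joints at [61.931, 20.558, 86.54, -0, 72.909, -6.595], TCP at [219.642, 558.319, 231.267] pointing down, gripper open.
Joint ranges: [-170.27, 170.27], [-57.76, 135], [12.27, 136.19], [-55.21, 235.2], [11.17, 155.16], [-170.74, 170.74]. Speed limits (degrees/s): [136.94, 136.94, 180, 180, 180, 180].

### API

Orientations are given as [roll, pitch, yaw] about the fixed x, y, z axes, in that order (R = Rz(yaw) Ry(pitch) Rx(roll)).
In Python, from workcell import bot gives the robot as it stands. The module is installed in compiled form; this text tells all that it offers.
- The arm moves only by the tool servo_tool, never from a script. Its argument "increments" is a list of rows, each an object with "gripper": the opening, from 0 (shut) to 1 (fully open); "linear": the shift along the world's x, y, z in mm, a list of three; "delta_rot": the turn, a rotation vector about the world's x, y, z in rad, a list of three. A call has 1 to 12 rows; each row is the pose to reach, as a shift and turn from the pose commanded when the call began; what a row does not reach only later rows make up. A row lasts 1/8 s, in which the tool goes at most 62.5 mm and 10.7 degrees, less where a joint would pass 70% of its speed; a pose out of reach is approached as far as the arm can. A call with a gripper value outside its range is refused whole. The fingers move at their own pace and stop on an object; "newtons" is the grip in N (left out, the last holds). Time passes only in rows, so rows that repeat a pose let the fingers close. It gives the time, the measured TCP pose, the force and the opening at its end, in the units of the state.
- bot.get_obs(): the state, without advancing time (a new reading comes with each control period).
- bot.grab_frame(name): name is "scene" or "side" or "wrist"; returns a dict with "image" (400x640x3 uint8, red, green, blue), "camera_matrix" (3x3 intrinsics, pixels), "R" (3x3) and "t" (3): a world point X has camera coordinates R X + t; the wrist camera has in their place "hand_eye" (4x4, takes a point from camera to tool coordinates, whose origin is the TCP and whose axes are the tool frame's). Camera axes: x right, y down, z forward; pixel columns grow to the right and rows downward; lengths in mm; the calibration is good to about 2 mm. A picture is of the moment at which its call begins: read the wrist's pose just before it. There is no depth.
- bot.job_done(): hands the job in, once; it reports no verdict.
The state is a dict: "t": time; "qpos": joint angles; "qd": joint speeds; "joint_torque": joint torques, N m; "tcp_pos": TCP position; "eef_rot": TCP orientation; "ft_force": force on the tool from outside, world axes, zero at the start; "torque": the same for the moment, N m; "width": opening from 0.0 (shut) to 1.0 (fully open).
Only numpy, scipy, OpenCV 4.12 (cv2) and the standard library are available. Lean on these libraries where they do the work, as an engineer would, in place of code of your own. Each camera call takes 0.05 s, during which the arm holds its last target. There are 200 camera calls.

## Working session

There is one attempt and no reset: what is moved stays moved. The work goes in short steps, Python scripts to look and compute and a tool call to move; the robot and the scene stay as the last step left them, time stands still between calls to the robot, and variables do not carry over. Pictures are saved under pics/ and viewed, on a budget of 10 in all, crops included, one or two more only if the job needs it, and the job is handed in when it is done.

Besides the shell and the picture viewer there is one more tool, called after "Emit:" as name(argument=value, ...) on one line, values as JSON. servo_tool: Moves the arm, as the interface text tells. Its arguments: {"type":"object","properties":{"increments":{"type":"array","items":{"type":"object","properties":{"gripper":{"type":"number"},"linear":{"type":"array","items":{"type":"number"}},"delta_rot":{"type":"array","items":{"type":"number"}}}}},"newtons":{"type":"number"}},"required":["increments"]}

```bash
mkdir -p pics && cat > h.py <<'E'
import numpy as np, cv2
from scipy.spatial.transform import Rotation as Ro
from workcell import bot
def grab(name,save=None):
    o=bot.get_obs(); f=bot.grab_frame(name); K=np.array(f["camera_matrix"])
    if name=="wrist":
        T=np.eye(4); T[:3,:3]=Ro.from_euler('xyz',o["eef_rot"],degrees=True).as_matrix(); T[:3,3]=o["tcp_pos"]
        M=T@np.array(f["hand_eye"])   # cam->world
    else:
        M=np.eye(4); R=np.array(f["R"]); M[:3,:3]=R.T; M[:3,3]=-R.T@np.array(f["t"])
    if save: cv2.imwrite(f"pics/{save}.png",cv2.cvtColor(f["image"],cv2.COLOR_RGB2BGR)); np.savez(f"pics/{save}.npz",K=K,M=M)
    return f["image"],K,M
def load(s):
    z=np.load(f"pics/{s}.npz"); return cv2.imread(f"pics/{s}.png"),z["K"],z["M"]
def ray(p,K,M,z):
    d=M[:3,:3]@np.linalg.solve(K,[p[0],p[1],1.]); c=M[:3,3]; return c+d*(z-c[2])/d[2]
def proj(X,K,M):
    x=K@(M[:3,:3].T@(np.array(X)-M[:3,3])); return x[:2]/x[2]
E
python3 - <<'E'
from h import *
print(bot.get_obs(), bot.pinch_z)
for n in("scene","side","wrist"):
    i,K,M=grab(n,n+"0"); print(n,K.round(1).tolist(),M.round(3).tolist())
E
```

```text
{'t': 0.0, 'qpos': array([ 6.19305287e+01,  2.05980042e+01,  8.65995257e+01,  2.44712676e-03,
        7.29106415e+01, -6.59307023e+00]), 'qd': array([-0.00355264, -0.0523238 , -0.01848878, -0.01514456,  0.00070986,
        0.01132995]), 'joint_torque': array([-8.08747900e-04, -5.27624595e+01, -2.78633273e+01, -1.95777220e-04,
        1.25833793e-02,  1.12944048e-05]), 'tcp_pos': array([219.31711209, 557.73100243, 230.44932027]), 'eef_rot': array([-89.98525781,   0.10718761,  68.52289142]), 'ft_force': array([ 0.48017582, -0.19958958, -0.20610788]), 'torque': array([ 0.02145853, -0.00306159, -0.00580743]), 'width': 1.0019747034851554} 18.700000000000003
scene [[493.6, 0.0, 324.7], [0.0, 493.6, 199.5], [0.0, 0.0, 1.0]] [[0.866, -0.373, 0.334, 89.107], [-0.5, -0.623, 0.601, -774.303], [-0.016, -0.688, -0.726, 1136.17], [0.0, 0.0, 0.0, 1.0]]
side [[441.3, 0.0, 315.8], [0.0, 441.3, 199.0], [0.0, 0.0, 1.0]] [[-0.803, 0.388, -0.452, 1201.347], [0.596, 0.505, -0.625, 920.482], [-0.014, -0.771, -0.637, 924.817], [0.0, 0.0, 0.0, 1.0]]
wrist [[324.2, 0.0, 325.5], [0.0, 324.2, 197.5], [0.0, 0.0, 1.0]] [[0.366, 0.892, 0.266, 151.854], [0.931, -0.35, -0.107, 585.24], [-0.002, 0.287, -0.958, 372.05], [0.0, 0.0, 0.0, 1.0]]
```

View pics/scene0.png

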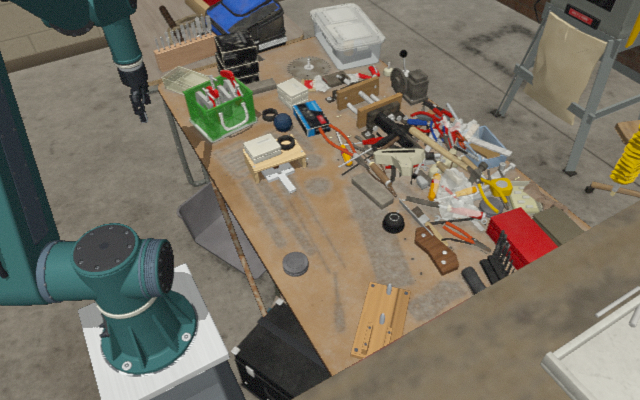

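View pics/side0.png

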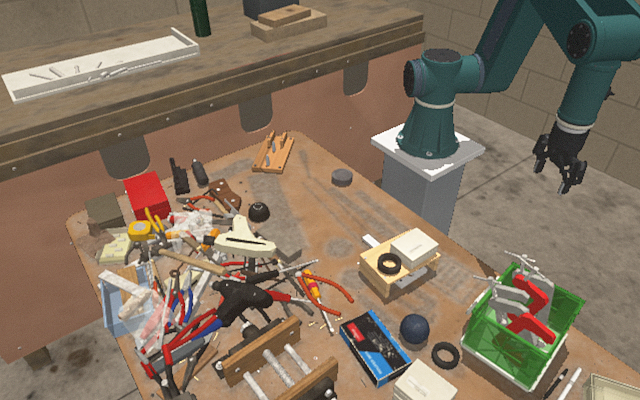

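The scene view shows the riser near (277,155), with the tongue out at its lower side near (285,180). The pin board is near (382,318), the tin at (295,263), the cap at (393,222) and the oilstone at (372,190). I'll zoom in on the riser and the board.

```bash
python3 - <<'E'
from h import *
i,K,M=load("scene0")
a=cv2.resize(i[125:205,235:315],(400,400),interpolation=cv2.INTER_CUBIC)
b=cv2.resize(i[275:365,335:425],(400,400),interpolation=cv2.INTER_CUBIC)
cv2.imwrite("pics/zoom.png",np.hstack([a,b]))
for n,p,z in[("tongue",(287,183),12),("riser",(277,155),60),("board",(382,318),18),("tin",(295,258),24),("cap",(393,222),20),("stone",(372,190),24)]: print(n,ray(p,K,M,z).round())
E
```

```text
tongue [538. 283.  12.]
riser [550. 372.  60.]
board [ 521. -282.   18.]
tin [417.  -6.  24.]
cap [731. -34.  20.]
stone [750. 106.  24.]
```

View pics/zoom.png

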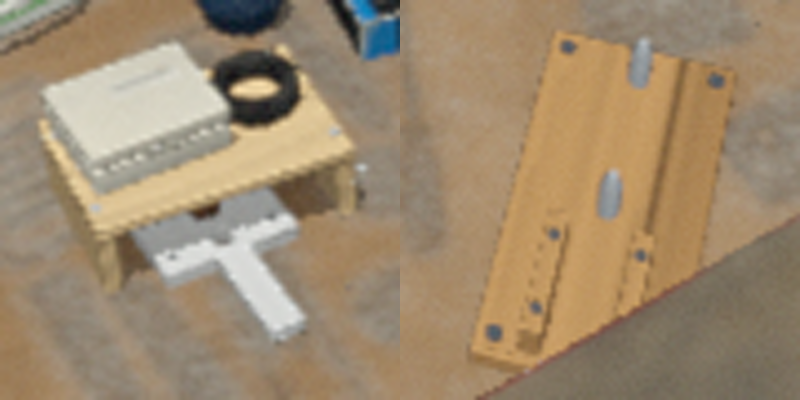

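The zoom shows the tongue running from about (281,174) to its end near (293,190). The pin tips are at about (390,284) for the far pin and (383,314) for the near one, and the cheeks are at the board's lower end. Next I'll work out the poses.

```bash
python3 - <<'E'
from h import *
i,K,M=load("scene0")
e=ray((292.3,189.5),K,M,12); j=ray((281,173.5),K,M,12)
print("tongue end",e.round(1),"junction",j.round(1),"len",np.linalg.norm(e-j).round(1),"yaw of template x",np.degrees(np.arctan2(*(j-e)[[1,0]])).round(1))
f=ray((389.7,284.5),K,M,58); n=ray((382.7,313.7),K,M,58)
print("pins",f.round(1),n.round(1),np.linalg.norm(f-n).round(1),"yaw",np.degrees(np.arctan2(*(f-n)[[1,0]])).round(1),"seat",((f+n)/2).round(1))
# riser top corners (zoom px)
for p in[(42,122),(115,228),(355,150)]: print(ray((235+p[0]/5,125+p[1]/5),K,M,60).round(1))
E
```

```text
tongue end [539.3 248.   12. ] junction [541.5 333.3  12. ] len 85.4 yaw of template x 88.5
pins [ 578.  -229.3   58. ] [ 514.  -290.3   58. ] 88.5 yaw 43.6 seat [ 546.  -259.8   58. ]
[466.6 455.3  60. ]
[465.2 335.9  60. ]
[632.3 322.7  60. ]
```

Emit:
servo_tool(increments=[{"linear":[321,-303,-81],"delta_rot":[0,0,-1.222],"gripper":1},{"linear":[321,-303,-81],"delta_rot":[0,0,-1.222],"gripper":1},{"linear":[321,-303,-81],"delta_rot":[0,0,-1.222],"gripper":1},{"linear":[321,-303,-81],"delta_rot":[0,0,-1.222],"gripper":1},{"linear":[321,-303,-81],"delta_rot":[0,0,-1.222],"gripper":1},{"linear":[321,-303,-81],"delta_rot":[0,0,-1.222],"gripper":0.7},{"linear":[321,-303,-81],"delta_rot":[0,0,-1.222],"gripper":0.7},{"linear":[321,-303,-81],"delta_rot":[0,0,-1.222],"gripper":0.7},{"linear":[321,-303,-81],"delta_rot":[0,0,-1.222],"gripper":0.7},{"linear":[321,-303,-81],"delta_rot":[0,0,-1.222],"gripper":0.7},{"linear":[321,-303,-81],"delta_rot":[0,0,-1.222],"gripper":0.7},{"linear":[321,-303,-81],"delta_rot":[0,0,-1.222],"gripper":0.7}])

```text
t: 1.65
tcp_pos: [540.0, 256.3, 150.6]
eef_rot: [-90.0, -0.0, -1.4]
ft_force: [0.3, 0.1, -0.4]
width: 0.699
```

```bash
python3 - <<'E'
from h import *
i,K,M=grab("wrist","w1"); o=bot.get_obs(); print(o["t"],o["tcp_pos"],o["eef_rot"],o["qpos"].round(1),M[:3,3])
E
```

```text
1.7 [540.13506486 256.07583611 150.54718082] [-8.99901232e+01 -9.39388197e-03 -1.41234290e+00] [18.7 25.  92.   0.  63.  20.2] [542.09522723 329.77503248 292.1298738 ]
```

View pics/w1.png

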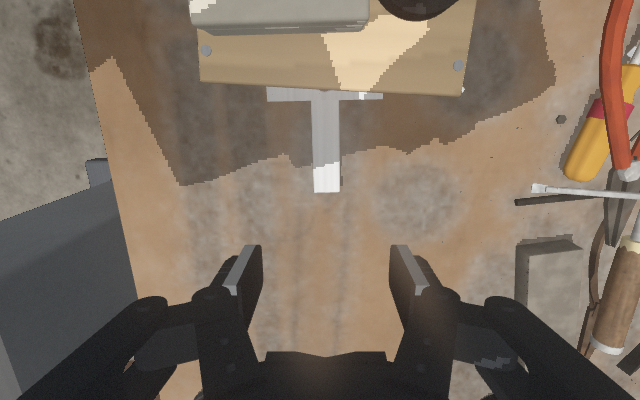

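The wrist view shows the tongue from its junction at row 100 down to its end at row 192, spanning columns 313–340. The riser's front edge is near row 90.

```bash
python3 - <<'E'
from h import *
i,K,M=load("w1"); hsv=cv2.cvtColor(i,cv2.COLOR_BGR2HSV)
m=((hsv[...,1]<45)&(hsv[...,2]>90)).astype(np.uint8); m[:, :300]=0; m[:,355:]=0; m[:102]=0; m[196:]=0
n,l,s,c=cv2.connectedComponentsWithStats(m); k=1+np.argmax(s[1:,4]); print(s[k])
ys,xs=np.nonzero(l==k)
cl=lambda y:(xs[ys==y].min(),xs[ys==y].max()+1)
L=np.array([ray((cl(y)[0],y+.5),K,M,12)[:2] for y in range(108,188,4)]); R=np.array([ray((cl(y)[1],y+.5),K,M,12)[:2] for y in range(108,188,4)])
w=np.linalg.norm(L-R,axis=1); print("widths",w.round(1))
vx,vy,cx,cy=cv2.fitLine(((L+R)/2).astype(np.float32),cv2.DIST_HUBER,0,.01,.01).ravel(); 
if vy<0: vx,vy=-vx,-vy
e=ray((327,ys.max()+1),K,M,12)[:2]; d=np.array([vx,vy]); e=np.array([cx,cy])+d*((e-[cx,cy])@d)
print("end",e,"yaw",np.degrees(np.arctan2(vy,vx)),"grip pt 15mm",e+15*d,"origin",e+140*d)
print("riser edge",ray((200,82),K,M,60),ray((464,97),K,M,60))
E
```

```text
[ 300  102   55   94 4025]
widths [24.2 24.3 24.3 30.3 39.7 43.3 40.  42.7 42.9 43.9 46.6 47.6 47.8 47.1
 46.4 48.3 48.5 48.7 48.9 49. ]
end [542.68755116 247.20478823] yaw 90.925896 grip pt 15mm [542.4451622  262.20282939] origin [540.42525424 387.1865082 ]
riser edge [457.61615033 343.6857268   60.        ] [636.84055201 329.63679663  60.        ]
```

```bash
python3 - <<'E'
from h import *
i,K,M=load("w1"); hsv=cv2.cvtColor(i,cv2.COLOR_BGR2HSV)
P=[]
for y in range(104,192,4):
    r=i[y,295:360].astype(int).mean(1); g=np.diff(r); a=295+5+np.argmax(np.abs(g[5:25]))+1; b=295+35+np.argmax(np.abs(g[35:55]))+1
    A,B=ray((a,y+.5),K,M,12),ray((b,y+.5),K,M,12); P.append((y,a,b,np.linalg.norm(A-B).round(1),*((A+B)/2)[:2].round(1)))
for p in P: print(*p)
c=i[180:200,327].mean(1); print(c.round())
Q=np.array([p[4:] for p in P if abs(p[3]-24)<2]); s=np.polyfit(Q[:,1],Q[:,0],1); print("yaw",90-np.degrees(np.arctan(s[0])),"x at 262",np.polyval(s,262),"x at 388",np.polyval(s,388),len(Q))
E
```

```text
104 311 339 23.3 541.6 326.5
108 311 339 23.3 541.5 323.2
112 311 339 23.4 541.4 320.0
116 311 339 23.5 541.3 316.8
120 312 339 22.7 541.7 313.5
124 312 339 22.8 541.6 310.2
128 312 339 22.9 541.5 306.9
132 312 339 23.0 541.4 303.5
136 312 339 23.1 541.4 300.2
140 312 339 23.1 541.3 296.8
144 312 339 23.2 541.2 293.4
148 312 340 24.2 541.5 289.9
152 313 340 23.4 541.9 286.5
156 313 342 25.2 542.7 283.0
160 313 340 23.6 541.7 279.5
164 311 340 25.4 540.8 276.0
168 316 340 21.1 542.9 272.3
172 313 340 23.8 541.5 268.8
176 313 340 23.9 541.4 265.2
180 314 340 23.1 541.7 261.5
184 314 340 23.2 541.7 257.9
188 314 340 23.3 541.6 254.2
[234. 232. 232. 232. 232. 233. 232. 232. 232. 232. 232. 231. 195. 139.
 137. 138. 136. 136. 135. 134.]
yaw 90.11292778446382 x at 262 541.6021268522568 x at 388 541.3537853620398 21
```

The tongue is at x≈541.6, with yaw 90° and its end at y≈251. The measured width of 23–24 mm matches the 24 mm given.

Emit:
servo_tool(increments=[{"linear":[1,10,-50],"delta_rot":[0,0,0.024],"gripper":0.7},{"linear":[1,10,-100],"delta_rot":[0,0,0.024],"gripper":0.7},{"linear":[1,10,-130],"delta_rot":[0,0,0.024],"gripper":0.7},{"linear":[1,10,-146],"delta_rot":[0,0,0.024],"gripper":0.7},{"linear":[1,10,-146],"delta_rot":[0,0,0.024],"gripper":0.7},{"linear":[1,10,-146],"delta_rot":[0,0,0.024],"gripper":0.2},{"linear":[1,10,-146],"delta_rot":[0,0,0.024],"gripper":0.1},{"linear":[1,10,-146],"delta_rot":[0,0,0.024],"gripper":0.1},{"linear":[1,10,-146],"delta_rot":[0,0,0.024],"gripper":0.1},{"linear":[1,10,-146],"delta_rot":[0,0,0.024],"gripper":0.1}], newtons=40)

```text
t: 2.95
tcp_pos: [542.7, 265.7, 5.9]
eef_rot: [-90.0, -0.1, -0.1]
ft_force: [-0.1, 0.4, 5.6]
width: 0.262
```

Emit:
servo_tool(increments=[{"linear":[0,-12,0],"gripper":0.1},{"linear":[0,-32,0],"gripper":0.1},{"linear":[0,-54,0],"gripper":0.1},{"linear":[0,-78,0],"gripper":0.1},{"linear":[0,-102,0],"gripper":0.1},{"linear":[0,-126,0],"gripper":0.1},{"linear":[0,-148,0],"gripper":0.1},{"linear":[0,-164,0],"gripper":0.1},{"linear":[0,-170,0],"gripper":0.1},{"linear":[0,-170,0],"gripper":0.1}])

```text
$.increments[0]: bad value
```

Emit:
servo_tool(increments=[{"linear":[0,0,0],"gripper":0.6},{"linear":[0,0,0],"gripper":0.6},{"linear":[0,0,0],"gripper":0.6},{"linear":[0,0,0],"gripper":0.6},{"linear":[0,0,0],"gripper":0.6},{"linear":[0,0,50],"gripper":0.6},{"linear":[0,0,100],"gripper":0.6},{"linear":[0,60,150],"gripper":0.6},{"linear":[0,90,150],"gripper":0.6},{"linear":[0,90,150],"gripper":0.6},{"linear":[0,90,150],"gripper":0.6}])

```text
$.increments[0]: bad value
```

```bash
python3 - <<'E'
from h import *
i,K,M=grab("wrist","w2"); o=bot.get_obs(); print(o["t"],o["tcp_pos"],o["eef_rot"],M[:3,3])
E
```

```text
3.0 [542.72361501 265.68877207   5.90570047] [-89.95103106  -0.13849654  -0.10091231] [542.85723026 339.11945177 147.50025386]
```

View pics/w2.png

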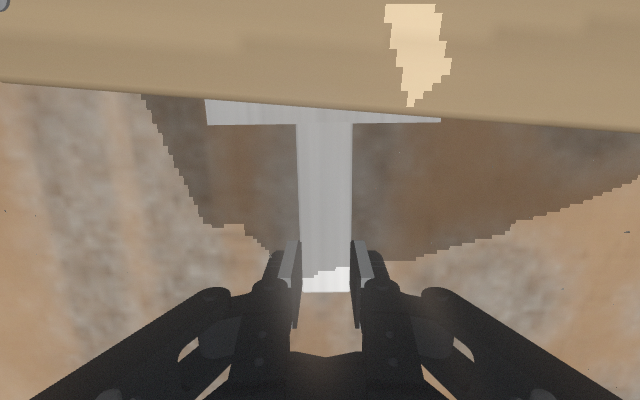

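Both moves were refused because each row needs delta_rot, so nothing moved. The picture shows the pads on the tongue's two sides, near columns 300 and 352 at row 270. I'll pull now.

Emit:
servo_tool(increments=[{"linear":[0,-12,0],"delta_rot":[0,0,0],"gripper":0.1},{"linear":[0,-32,0],"delta_rot":[0,0,0],"gripper":0.1},{"linear":[0,-54,0],"delta_rot":[0,0,0],"gripper":0.1},{"linear":[0,-78,0],"delta_rot":[0,0,0],"gripper":0.1},{"linear":[0,-102,0],"delta_rot":[0,0,0],"gripper":0.1},{"linear":[0,-126,0],"delta_rot":[0,0,0],"gripper":0.1},{"linear":[0,-148,0],"delta_rot":[0,0,0],"gripper":0.1},{"linear":[0,-164,0],"delta_rot":[0,0,0],"gripper":0.1},{"linear":[0,-170,0],"delta_rot":[0,0,0],"gripper":0.1},{"linear":[0,-170,0],"delta_rot":[0,0,0],"gripper":0.1}])

```text
t: 4.25
tcp_pos: [543.5, 95.0, 5.9]
eef_rot: [-90.0, -0.2, -0.2]
ft_force: [0.7, 0.8, 7.4]
width: 0.266
```

Emit:
servo_tool(increments=[{"linear":[0,0,0],"delta_rot":[0,0,0],"gripper":0.6},{"linear":[0,0,0],"delta_rot":[0,0,0],"gripper":0.6},{"linear":[0,0,0],"delta_rot":[0,0,0],"gripper":0.6},{"linear":[0,0,0],"delta_rot":[0,0,0],"gripper":0.6},{"linear":[0,0,0],"delta_rot":[0,0,0],"gripper":0.6},{"linear":[0,0,40],"delta_rot":[0,0,0],"gripper":0.6},{"linear":[0,0,90],"delta_rot":[0,0,0],"gripper":0.6},{"linear":[0,50,140],"delta_rot":[0,0,0],"gripper":0.6},{"linear":[0,80,145],"delta_rot":[0,0,0],"gripper":0.6},{"linear":[0,80,145],"delta_rot":[0,0,0],"gripper":0.6},{"linear":[0,80,145],"delta_rot":[0,0,0],"gripper":0.6}])

```text
t: 5.62
tcp_pos: [540.9, 174.9, 148.7]
eef_rot: [-90.0, 0.1, -0.1]
ft_force: [-0.9, -0.2, -0.4]
width: 0.603
```

```bash
python3 - <<'E'
from h import *
i,K,M=grab("wrist","w3"); o=bot.get_obs(); print(o["t"],o["tcp_pos"],o["eef_rot"],M[:3,3])
E
```

```text
5.675 [540.82968977 174.48127069 148.3810267 ] [-90.04800661   0.11243251  -0.1181346 ] [541.58884225 248.52913006 290.15290144]
```

View pics/w3.png

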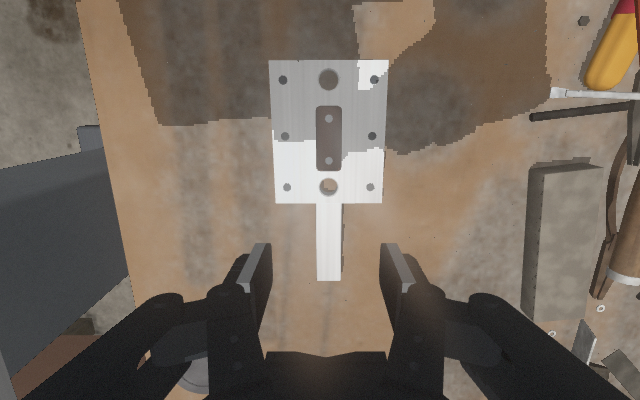

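The picture shows the template clear of the riser and flat. Its holes are at (328,79) and (328,187), and the block top spans columns 316–342, rows 106–170. Next I'll look at the pins from the same relative viewpoint, so that any calibration bias cancels.

Emit:
servo_tool(increments=[{"linear":[-26,-465,10],"delta_rot":[0,0,-0.81],"gripper":0.6},{"linear":[-26,-465,10],"delta_rot":[0,0,-0.81],"gripper":0.6},{"linear":[-26,-465,10],"delta_rot":[0,0,-0.81],"gripper":0.6},{"linear":[-26,-465,10],"delta_rot":[0,0,-0.81],"gripper":0.6},{"linear":[-26,-465,10],"delta_rot":[0,0,-0.81],"gripper":0.6},{"linear":[-26,-465,10],"delta_rot":[0,0,-0.81],"gripper":0.6},{"linear":[-26,-465,10],"delta_rot":[0,0,-0.81],"gripper":0.6},{"linear":[-26,-465,10],"delta_rot":[0,0,-0.81],"gripper":0.6},{"linear":[-26,-465,10],"delta_rot":[0,0,-0.81],"gripper":0.6},{"linear":[-26,-465,10],"delta_rot":[0,0,-0.81],"gripper":0.6},{"linear":[-26,-465,10],"delta_rot":[0,0,-0.81],"gripper":0.6},{"linear":[-26,-465,10],"delta_rot":[0,0,-0.81],"gripper":0.6}])

```text
t: 7.18
tcp_pos: [515.7, -288.5, 159.2]
eef_rot: [-90.0, 0.0, -46.4]
ft_force: [-0.0, 0.2, -0.5]
width: 0.599
```

```bash
python3 - <<'E'
from h import *
i,K,M=grab("wrist","w4"); o=bot.get_obs(); print(o["t"],o["tcp_pos"],o["eef_rot"],M[:3,3],o["qpos"].round(1))
E
```

```text
7.225 [ 515.7817513  -288.7085365   159.32340928] [-8.99979688e+01  1.43762111e-02 -4.64498238e+01] [ 569.00162298 -237.72630121  300.76484205] [-35.9  24.   92.4   0.   63.7  10.5]
```

View pics/w4.png

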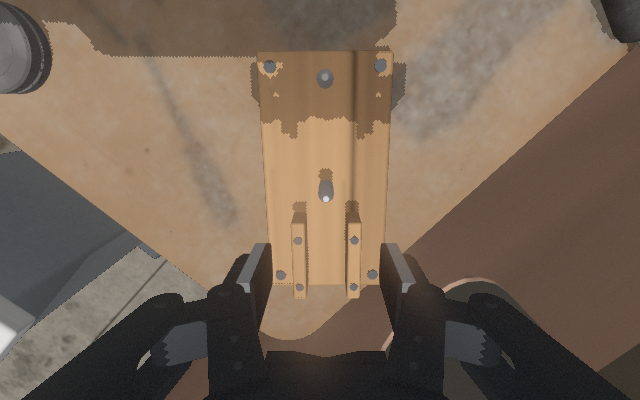

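The board is in view, with pin_near at (326,190) and its tip near row 198, and pin_far at (325,78). The cheeks span rows 220–298 near columns 299 and 353, and a brown panel crosses the lower right. I'll zoom in on the holes and pins.

```bash
python3 - <<'E'
from h import *
a,Ka,Ma=load("w3"); b,K,M=load("w4")
z=lambda i,y:cv2.resize(i[y-16:y+16,309:341],(384,288),interpolation=cv2.INTER_CUBIC)
z=lambda i,y:cv2.resize(i[y-16:y+16,305:345],(360,288),interpolation=cv2.INTER_CUBIC)
cv2.imwrite("pics/zoom2.png",np.vstack([np.hstack([z(a,79),z(b,79)]),np.hstack([z(a,187),z(b,190)])]))
for p in[(640,60),(390,335)]: print("panel",ray(p,K,M,0).round())
# board outline edges at z=18: colour-gradient samples
g=cv2.cvtColor(b,cv2.COLOR_BGR2LAB).astype(int)
for y in (150,180,205): print(y,[tuple(g[y,x]) for x in range(256,272,2)],[tuple(g[y,x]) for x in range(380,398,2)])
E
```

```text
panel [ 779. -411.    0.]
panel [ 437. -462.    0.]
150 [(np.int64(158), np.int64(134), np.int64(146)), (np.int64(159), np.int64(134), np.int64(146)), (np.int64(160), np.int64(133), np.int64(147)), (np.int64(133), np.int64(134), np.int64(146)), (np.int64(171), np.int64(137), np.int64(153)), (np.int64(178), np.int64(137), np.int64(154)), (np.int64(178), np.int64(137), np.int64(154)), (np.int64(178), np.int64(137), np.int64(154))] [(np.int64(159), np.int64(136), np.int64(153)), (np.int64(160), np.int64(136), np.int64(153)), (np.int64(160), np.int64(137), np.int64(153)), (np.int64(158), np.int64(136), np.int64(153)), (np.int64(136), np.int64(136), np.int64(150)), (np.int64(160), np.int64(134), np.int64(144)), (np.int64(159), np.int64(134), np.int64(143)), (np.int64(159), np.int64(133), np.int64(143)), (np.int64(159), np.int64(133), np.int64(143))]
180 [(np.int64(159), np.int64(135), np.int64(146)), (np.int64(158), np.int64(134), np.int64(146)), (np.int64(160), np.int64(133), np.int64(147)), (np.int64(160), np.int64(134), np.int64(145)), (np.int64(139), np.int64(135), np.int64(148)), (np
[... 666 characters left out ...]
nt64(158), np.int64(134), np.int64(146)), (np.int64(157), np.int64(135), np.int64(146)), (np.int64(156), np.int64(134), np.int64(146)), (np.int64(157), np.int64(136), np.int64(152)), (np.int64(180), np.int64(136), np.int64(155)), (np.int64(178), np.int64(136), np.int64(154))] [(np.int64(159), np.int64(137), np.int64(152)), (np.int64(161), np.int64(137), np.int64(152)), (np.int64(154), np.int64(137), np.int64(152)), (np.int64(130), np.int64(135), np.int64(146)), (np.int64(153), np.int64(135), np.int64(147)), (np.int64(155), np.int64(135), np.int64(146)), (np.int64(153), np.int64(134), np.int64(146)), (np.int64(154), np.int64(134), np.int64(146)), (np.int64(154), np.int64(134), np.int64(147))]
```

View pics/zoom2.png

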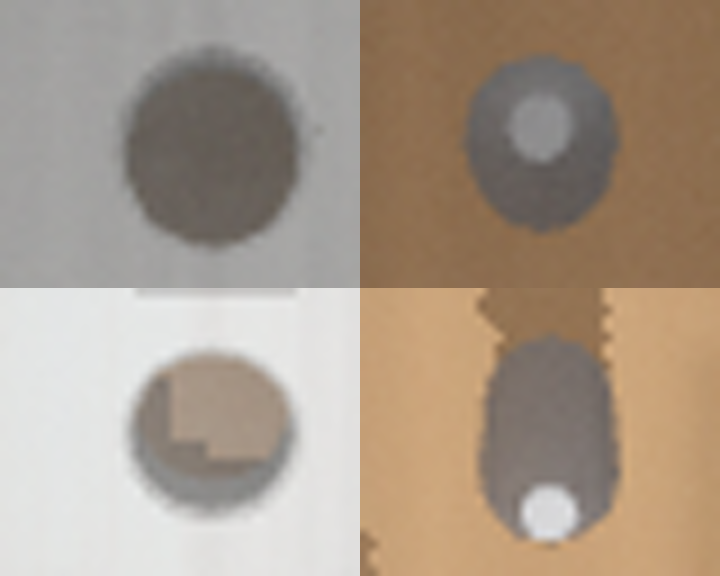

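```bash
cat > m.py <<'E'
from h import *
px=lambda x,y,y0:((x+.5)/9+305,(y+.5)/9+y0)
a,Ka,Ma=load("w3"); b,K,M=load("w4")
hf=ray(px(212,146,63),Ka,Ma,12); hn=ray(px(212,145.5,171),Ka,Ma,12)
pf=ray(px(181,127,63),K,M,58); pn=ray(px(190,225,174),K,M,58)
def rep(n,f,s):
    d=f-n; print(s,n.round(1),f.round(1),"dist",np.linalg.norm(d).round(1),"mid",((n+f)/2).round(1),"yaw",np.degrees(np.arctan2(d[1],d[0])).round(2)); 
rep(hn,hf,"holes"); rep(pn,pf,"pins")
# block top
c=[ray(p,Ka,Ma,40)[:2] for p in[(316,106),(342,106),(342,170.5),(316,170.5)]]; print("block",np.mean(c,0).round(1),np.linalg.norm(c[0]-c[1]),np.linalg.norm(c[1]-c[2]))
# pin near base: bottom-of-pin circle ~ far-side edge (y0 = 334-288) 
print("near pin base far edge",ray(px(190,46,174),K,M,18).round(1),"expected",(pn+6.5*(pf-pn)/np.linalg.norm(pf-pn)).round(1))
E
python3 m.py
```

```text
holes [543.8 174.4  12. ] [543.7 264.5  12. ] dist 90.2 mid [543.8 219.5  12. ] yaw 90.08
pins [ 515.6 -289.1   58. ] [ 580.  -226.8   58. ] dist 89.7 mid [ 547.8 -258.    58. ] yaw 44.04
block [543.8 219.8] 19.313005395827226 48.81272848812349
near pin base far edge [ 520.3 -284.8   18. ] expected [ 520.2 -284.6   58. ]
```

The checks agree: the holes are 90.2 mm apart, the pins 89.7 mm, and the pin base lines up with its tip. Now I'll take the block.

Emit:
servo_tool(increments=[{"linear":[28,508,-60],"delta_rot":[0,0,0.812],"gripper":0.6},{"linear":[28,508,-60],"delta_rot":[0,0,0.812],"gripper":0.6},{"linear":[28,508,-60],"delta_rot":[0,0,0.812],"gripper":0.6},{"linear":[28,508,-60],"delta_rot":[0,0,0.812],"gripper":0.6},{"linear":[28,508,-60],"delta_rot":[0,0,0.812],"gripper":0.6},{"linear":[28,508,-60],"delta_rot":[0,0,0.812],"gripper":0.6},{"linear":[28,508,-60],"delta_rot":[0,0,0.812],"gripper":0.6},{"linear":[28,508,-60],"delta_rot":[0,0,0.812],"gripper":0.6},{"linear":[28,508,-60],"delta_rot":[0,0,0.812],"gripper":0.6},{"linear":[28,508,-60],"delta_rot":[0,0,0.812],"gripper":0.6},{"linear":[28,508,-60],"delta_rot":[0,0,0.812],"gripper":0.6},{"linear":[28,508,-60],"delta_rot":[0,0,0.812],"gripper":0.6}])

```text
t: 8.72
tcp_pos: [543.8, 216.8, 99.5]
eef_rot: [-90.0, 0.0, -0.1]
ft_force: [0.3, -0.2, -0.0]
width: 0.601
```

Emit:
servo_tool(increments=[{"linear":[0,1.5,-30],"delta_rot":[0,0,0],"gripper":0.6},{"linear":[0,1.5,-60],"delta_rot":[0,0,0],"gripper":0.6},{"linear":[0,1.5,-76],"delta_rot":[0,0,0],"gripper":0.6},{"linear":[0,1.5,-82],"delta_rot":[0,0,0],"gripper":0.6},{"linear":[0,1.5,-82],"delta_rot":[0,0,0],"gripper":0.4},{"linear":[0,1.5,-82],"delta_rot":[0,0,0],"gripper":0.3},{"linear":[0,1.5,-82],"delta_rot":[0,0,0],"gripper":0.1},{"linear":[0,1.5,-82],"delta_rot":[0,0,0],"gripper":0.1},{"linear":[0,1.5,-82],"delta_rot":[0,0,0],"gripper":0.1},{"linear":[0,1.5,-82],"delta_rot":[0,0,0],"gripper":0.1}], newtons=60)

```text
t: 9.98
tcp_pos: [544.3, 220.0, 18.4]
eef_rot: [-90.0, -0.1, 0.0]
ft_force: [-1.3, -0.6, 6.4]
width: 0.22
```

Emit:
servo_tool(increments=[{"linear":[0,0,20],"delta_rot":[0,0,0],"gripper":0.1},{"linear":[0,0,50],"delta_rot":[0,0,0],"gripper":0.1},{"linear":[0,-20,80],"delta_rot":[0,0,0],"gripper":0.1},{"linear":[0,-60,85],"delta_rot":[0,0,-0.08],"gripper":0.1},{"linear":[1,-115,85],"delta_rot":[0,0,-0.18],"gripper":0.1},{"linear":[2,-175,85],"delta_rot":[0,0,-0.3],"gripper":0.1},{"linear":[2,-235,85],"delta_rot":[0,0,-0.42],"gripper":0.1},{"linear":[3,-295,85],"delta_rot":[0,0,-0.54],"gripper":0.1},{"linear":[3,-355,85],"delta_rot":[0,0,-0.66],"gripper":0.1},{"linear":[4,-410,85],"delta_rot":[0,0,-0.75],"gripper":0.1},{"linear":[4,-455,85],"delta_rot":[0,0,-0.8036],"gripper":0.1},{"linear":[4,-477.5,85],"delta_rot":[0,0,-0.8036],"gripper":0.1}])

```text
t: 11.48
tcp_pos: [547.4, -260.0, 102.0]
eef_rot: [-90.0, -0.0, -46.2]
ft_force: [-0.1, 0.2, -4.1]
width: 0.221
```

Emit:
servo_tool(increments=[{"linear":[0,0,0],"delta_rot":[0,0,0],"gripper":0.1},{"linear":[0,0,0],"delta_rot":[0,0,0],"gripper":0.1},{"linear":[0,0,0],"delta_rot":[0,0,0],"gripper":0.1}])

```text
t: 11.85
tcp_pos: [547.4, -255.9, 102.1]
eef_rot: [-90.0, 0.1, -45.9]
ft_force: [1.1, -0.4, -3.4]
width: 0.216
```

```bash
python3 - <<'E'
from h import *
i,K,M=grab("wrist","w5"); o=bot.get_obs(); print(o["t"],o["tcp_pos"],o["eef_rot"],M[:3,3],o["ft_force"])
E
```

```text
11.9 [ 547.51755174 -256.11534345  102.17584039] [-8.99989345e+01  5.67674412e-02 -4.59395781e+01] [ 600.37777278 -204.76609299  243.6417283 ] [-0.58765022  0.57278471 -4.48393871]
```

View pics/w5.png

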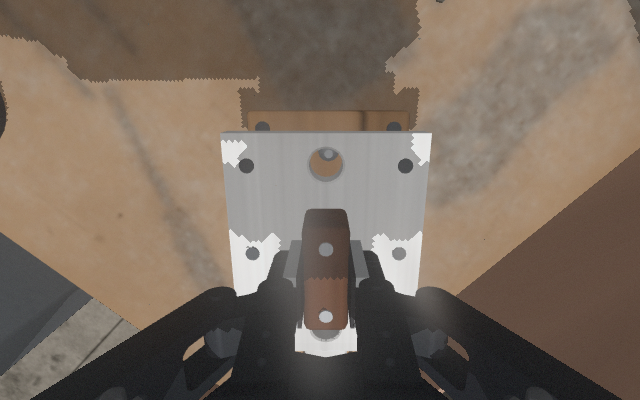

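The template is held level. The far pin is visible through the far hole, with the hole at about (326,163) and the pin tip at about (327,154). I'll check the alignment numerically.

```bash
python3 - <<'E'
from h import *
i,K,M=load("w5"); 
g=cv2.cvtColor(i,cv2.COLOR_BGR2GRAY)
c=cv2.HoughCircles(cv2.medianBlur(g[135:190,295:358],3),cv2.HOUGH_GRADIENT,1,20,param1=80,param2=12,minRadius=14,maxRadius=21); print(c+np.array([295,135,0]))
h=c[0,0,:2]+[295.5,135.5]; zt=102.2-18.4+12
H=ray(h,K,M,zt); print("hole",H.round(1))
print("row",g[163,300:352].tolist()); print("col",g[140:186,326].tolist())
P=np.array([580.0,-226.8,58]); print("expected tip px",proj(P,K,M).round(1))
# tip: brightest gray-saturation-low blob within hole
s=cv2.cvtColor(i,cv2.COLOR_BGR2HSV)[145:170,312:342]; m=(s[...,1]<60)&(s[...,2]>60)
for r,q in zip(g[145:165,312:342],range(145,165)): print(q,r.tolist())
# plate sides for yaw/lateral: bolt holes at row ~165
for p in[(246,166),(405,165.5)]: print(ray(p,K,M,zt).round(1))
d=np.array([np.cos(np.radians(44.06)),np.sin(np.radians(44.06))]); print("hole-tip along,lat",(H-P)[:2]@d,(H-P)[:2]@[-d[1],d[0]])
E
```

```text
[[[324.5        163.5         17.89999962]]]
hole [ 579.8 -224.1   95.8]
row [160, 159, 158, 159, 158, 160, 156, 143, 143, 121, 117, 121, 121, 122, 118, 119, 118, 117, 116, 118, 114, 116, 116, 115, 115, 117, 118, 119, 118, 117, 117, 118, 116, 118, 116, 120, 119, 120, 119, 122, 121, 119, 121, 143, 143, 159, 159, 160, 158, 158, 160, 159]
col [154, 156, 154, 153, 155, 155, 148, 130, 123, 118, 129, 134, 136, 137, 136, 137, 136, 127, 96, 96, 96, 117, 117, 118, 115, 117, 117, 116, 116, 115, 116, 117, 117, 115, 119, 118, 119, 129, 128, 126, 126, 129, 151, 153, 154, 156]
expected tip px [328.8 154.6]
145 [160, 157, 158, 157, 158, 158, 158, 161, 160, 161, 158, 157, 156, 155, 155, 157, 157, 158, 159, 159, 159, 159, 160, 160, 160, 160, 160, 162, 161, 161]
146 [159, 160, 158, 158, 157, 158, 159, 162, 162, 160, 159, 151, 150, 144, 148, 149, 152, 158, 159, 160, 161, 161, 161, 161, 161, 160, 160, 162, 162, 162]
147 [160, 159, 159, 158, 158, 156, 158, 154, 149, 136, 134, 131, 130, 131, 130, 131, 134, 135, 142, 140, 155, 160, 157, 160, 162, 161, 162, 162, 163, 161]
148 [158, 158, 158, 159, 158, 145, 
[... 1951 characters left out ...]
18, 117, 116, 117, 116, 118, 118, 114, 116, 114, 119, 117, 110, 105, 112, 117, 118, 119, 117, 116, 119, 117, 119, 120, 118, 122, 122]
162 [121, 120, 116, 117, 117, 117, 116, 115, 116, 118, 115, 115, 116, 118, 117, 116, 120, 117, 116, 117, 116, 114, 117, 119, 118, 119, 119, 122, 120, 119]
163 [121, 122, 118, 119, 118, 117, 116, 118, 114, 116, 116, 115, 115, 117, 118, 119, 118, 117, 117, 118, 116, 118, 116, 120, 119, 120, 119, 122, 121, 119]
164 [121, 121, 121, 117, 120, 117, 116, 116, 115, 116, 115, 117, 115, 116, 115, 116, 117, 116, 118, 115, 116, 120, 118, 117, 119, 121, 120, 119, 121, 117]
[ 553.7 -198.5   95.8]
[ 605.  -251.2   95.8]
hole-tip along,lat 1.7571885578599094 2.064374518877181
```

Only a small correction is needed, about +0.2 mm in x and −2.1 mm in y; yaw is within 0.2°. I'll start lowering.

Emit:
servo_tool(increments=[{"linear":[0.2,-2.1,0],"delta_rot":[0,0,0],"gripper":0.1},{"linear":[0.2,-2.1,0],"delta_rot":[0,0,0],"gripper":0.1},{"linear":[0.2,-2.1,-8],"delta_rot":[0,0,0],"gripper":0.1},{"linear":[0.2,-2.1,-16],"delta_rot":[0,0,0],"gripper":0.1},{"linear":[0.2,-2.1,-22],"delta_rot":[0,0,0],"gripper":0.1},{"linear":[0.2,-2.1,-27],"delta_rot":[0,0,0],"gripper":0.1},{"linear":[0.2,-2.1,-32],"delta_rot":[0,0,0],"gripper":0.1},{"linear":[0.2,-2.1,-37],"delta_rot":[0,0,0],"gripper":0.1},{"linear":[0.2,-2.1,-37],"delta_rot":[0,0,0],"gripper":0.1}])

```text
t: 13.02
tcp_pos: [547.7, -259.3, 64.9]
eef_rot: [-90.0, 0.1, -46.0]
ft_force: [-0.3, 2.1, -3.6]
width: 0.223
```

Emit:
servo_tool(increments=[{"linear":[0,0,-4],"delta_rot":[0,0,0],"gripper":0.1},{"linear":[0,0,-8],"delta_rot":[0,0,0],"gripper":0.1},{"linear":[0,0,-12],"delta_rot":[0,0,0],"gripper":0.1},{"linear":[0,0,-15],"delta_rot":[0,0,0],"gripper":0.1},{"linear":[0,0,-15],"delta_rot":[0,0,0],"gripper":0.1}])

```text
t: 13.65
tcp_pos: [547.8, -259.0, 49.8]
eef_rot: [-90.0, 0.1, -46.1]
ft_force: [2.0, 4.5, -4.3]
width: 0.217
```

A small side force points toward +y. I'll ease 0.8 mm that way and keep lowering.

Emit:
servo_tool(increments=[{"linear":[0.3,0.8,0],"delta_rot":[0,0,0],"gripper":0.1},{"linear":[0.3,0.8,-4],"delta_rot":[0,0,0],"gripper":0.1},{"linear":[0.3,0.8,-8],"delta_rot":[0,0,0],"gripper":0.1},{"linear":[0.3,0.8,-10.5],"delta_rot":[0,0,0],"gripper":0.1},{"linear":[0.3,0.8,-10.5],"delta_rot":[0,0,0],"gripper":0.1},{"linear":[0.3,0.8,-10.5],"delta_rot":[0,0,0],"gripper":0.1}])

```text
t: 14.4
tcp_pos: [548.0, -258.9, 39.4]
eef_rot: [-90.0, 0.0, -46.0]
ft_force: [0.6, 2.8, -6.9]
width: 0.22
```

Emit:
servo_tool(increments=[{"linear":[0,0.5,-1.5],"delta_rot":[0,0,0],"gripper":0.1},{"linear":[0,0.5,-3],"delta_rot":[0,0,0],"gripper":0.1},{"linear":[0,0.5,-3.5],"delta_rot":[0,0,0],"gripper":0.1},{"linear":[0,0.5,-3.5],"delta_rot":[0,0,0],"gripper":0.1}])

```text
t: 14.9
tcp_pos: [548.2, -258.8, 36.4]
eef_rot: [-90.0, -0.0, -46.0]
ft_force: [-1.6, 0.7, -2.7]
width: 0.218
```

Emit:
servo_tool(increments=[{"linear":[0,0,0],"delta_rot":[0,0,0],"gripper":0.5},{"linear":[0,0,0],"delta_rot":[0,0,0],"gripper":0.5},{"linear":[0,0,0],"delta_rot":[0,0,0],"gripper":0.5},{"linear":[0,0,0],"delta_rot":[0,0,0],"gripper":0.5},{"linear":[0,0,30],"delta_rot":[0,0,0],"gripper":0.5},{"linear":[0,0,80],"delta_rot":[0,0,0],"gripper":0.5},{"linear":[-32,-31,123],"delta_rot":[0,0,0],"gripper":0.5},{"linear":[-32,-31,123],"delta_rot":[0,0,0],"gripper":0.5},{"linear":[-32,-31,123],"delta_rot":[0,0,0],"gripper":0.5},{"linear":[-32,-31,123],"delta_rot":[0,0,0],"gripper":0.5}])

```text
t: 16.15
tcp_pos: [515.7, -288.3, 157.7]
eef_rot: [-90.0, 0.2, -46.0]
ft_force: [0.5, -0.2, -0.6]
width: 0.501
```

```bash
python3 - <<'E'
from h import *
i,K,M=grab("wrist","w6"); o=bot.get_obs(); print(o["t"],o["tcp_pos"],o["eef_rot"],o["ft_force"])
cv2.imwrite("pics/w6c.png",cv2.resize(i[50:310,220:430][...,::-1],None,fx=2.2,fy=2.2,interpolation=cv2.INTER_CUBIC))
E
```

```text
16.2 [ 515.76863246 -288.30396032  157.70568133] [-90.01278919   0.16529785 -46.00272216] [-1.58660838 -1.00484926 -0.06102893]
```

View pics/w6c.png

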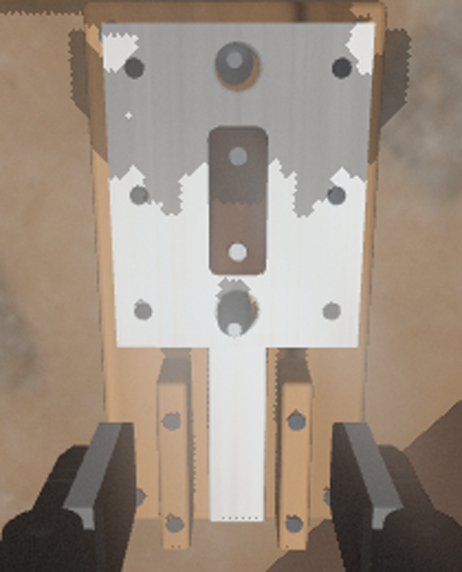

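The template lies over both pins with its tongue between the cheeks. I'll check the plate's height from its apparent size.

```bash
python3 - <<'E'
from h import *
i,K,M=load("w6"); q=[(103,22),(375,22),(359,347),(117,347)]
for z in(27,30,33,36):
    c=np.array([ray((220+x/2.2,50+y/2.2),K,M,z)[:2] for x,y in q]); s=np.linalg.norm(c-np.roll(c,-1,0),axis=1); print(z,s.round(1),"centre",c.mean(0).round(1))
d=np.array([np.cos(np.radians(44.04)),np.sin(np.radians(44.04)),0])
for n,p,s in(("far",(237.5,67.5),1),("near",(237,313),-1)):
    H=ray((220+p[0]/2.2,50+p[1]/2.2),K,M,30); print(n,H.round(1),"pin",(np.array([547.8,-258,30])+s*45*d).round(1))
E
```

```text
27 [ 96.1 121.   97.4 121.2] centre [ 548.  -259.8]
30 [ 95.1 119.7  96.3 119.8] centre [ 548.2 -259.5]
33 [ 94.  118.4  95.2 118.5] centre [ 548.4 -259.3]
36 [ 93.  117.   94.1 117.2] centre [ 548.7 -259. ]
far [ 580.2 -228.    30. ] pin [ 580.1 -226.7   30. ]
near [ 514.9 -291.    30. ] pin [ 515.5 -289.3   30. ]
```

The plate measures 120 × 96 mm at z = 30 mm, so it is fully seated, and both holes are within 2 mm of their pins.

```bash
python3 -c "
from workcell import bot
print(bot.job_done())"
```

```text
the job is handed in; nothing more can be done
None
```

The template is seated on the pin board, released, and the job is handed in at about 16 s of the 58 s allowed. I pulled it out from under the riser by its tongue and let it go flat on the table. I then took it again by the grip block and held it all the way down onto the pins before letting go.

**Last checks:**
- **Height:** In the final wrist view the plate measures 120 × 96 mm at a height of 30 mm, which fits its underside lying on the board.
- **Holes and tongue:** The hole centres are about 1.3 mm (far) and 1.8 mm (near) from the measured pin positions. The clearance is 1.5 mm, so this agrees within camera error. The tongue lies between the cheeks.
- **Forces:** Lateral force while lowering stayed under about 5 N. The arm ended clear of everything.
- **Bystanders:** The arm's path did not go near the tin, cap or oilstone, but I did not measure them again at the end.

**Disagreements:**
- Two move calls were refused because `delta_rot` was missing; nothing moved.
- The template shifted about 2 mm sideways while held by the tongue. I measured it again before taking the block.

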